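# Close the forge mouth with its plug brick

### The arm

A 6-joint arm with a two-finger parallel gripper is mounted at the origin on the work surface. World frame = base frame: x ahead of the robot, y to its left, z up, the work surface at z = 0. Lengths are in m, angles in rad, forces in N, time in s.
With the tool pointing down it reaches from about 0.35 to 0.775 m from the base axis. Payload 7.3 kg.
Tool frame: the origin (TCP) lies where the fingers leave the gripper's body, on its centre line; the fingertips stand 66 mm ahead of it and the grasp point (between the pads) lies 47 mm ahead of it; z points along the fingers, y is the line along which they close (so a half turn about z gives the same grasp; the last joint's range is limited). The gripper opens to 92 mm and grips with 3 to 60 N. Pads are 19 mm wide; open, the fingers measure 130 mm over their backs; the gripper's body (75 mm by 190 mm) begins 47 mm behind the grasp point.
Start: joints at [-1.414, 0.342, 1.524, -0, 1.275, -0.146], TCP at [0.157, -0.501, 0.292] pointing down, gripper open.
Joint ranges: [-2.53, 2.53], [-0.77, 2.02], [0.04, 2.7], [-1, 4.14], [0.28, 2.66], [-3.11, 3.11]. Speed limits (rad/s): [2.57, 2.57, 3.14, 3.14, 3.14, 3.14].

### API

Orientations are given as a rotation vector (axis times angle).
In Python, from plant import manip gives the robot as it stands.
- The arm moves only by the shell command python3 -m jog 'ROWS'. ROWS is JSON, a list of rows, each an object with "slide": the shift along the world's x, y, z normalised to -1 to 1, where 1 is 0.6 m, a list of three; "dr": the turn, a rotation vector about the world's x, y, z normalised to -1 to 1, where 1 is pi/2 rad, a list of three; "grip": the opening, from 0 (shut) to 1 (fully open). In form: [{"slide": [tx, ty, tz], "dr": [rx, ry, rz], "grip": grip}, ...]. A call has 1 to 8 rows; each row is the pose to reach, as a shift and turn from the pose commanded when the call began; what a row does not reach only later rows make up. A row lasts 1/8 s, in which the tool goes at most 62.5 mm and 10.7 degrees, less where a joint would pass 70% of its speed; a pose out of reach is approached as far as the arm can. A call with a number of a shift or a turn outside -1 to 1 is refused whole. A call with a gripper value outside its range is refused whole. The fingers move at their own pace and stop on an object; the grip force is fixed at half the most. Time passes only in rows, so rows that repeat a pose let the fingers close. It gives the time, the measured TCP pose, the force, the opening and the grip force at its end, in the units of the state.
- manip.state(): the state, without advancing time (a new reading comes with each control period).
- manip.capture(name): name is "side" or "top"; returns (picture, depth): 400x640x3 uint8, red, green, blue; 400x640 float32, m along the optical axis (not along the pixel's ray), 0 where there is no reading.
- manip.camera_info(name): a dict with "camera_matrix" (3x3 intrinsics, pixels), "position" and "attitude" of the camera in the world. Camera axes: x right, y down, z forward; pixel columns grow to the right and rows downward; lengths in m; the calibration is good to about 2 mm. A picture is of the moment at which its call begins. camera_info takes no time and is no camera call.
- manip.hand_in(): hands the job in; it is judged then, once.
The state is a dict: "t": time; "joint_positions": joint angles; "joint_vel": joint speeds; "joint_torque": joint torques, N m; "eef_pos": TCP position; "ee_rot": TCP orientation; "ft_force": force on the tool from outside, world axes, zero at the start; "moment": the same for the moment, N m; "finger_gap": opening from 0.0 (shut) to 1.0 (fully open); "finger_force": force on a finger pad.
Only numpy, scipy, OpenCV 4.12 (cv2) and the standard library are available. Lean on these libraries where they do the work, as an engineer would, in place of code of your own. Each camera call takes 0.05 s, during which the arm holds its last target. There are 200 camera calls.

### The job

Shut down the small brick forge: push the loose plug brick along the steel plate, in between the two low guide rails and down the lane until its front face is fully home against the forge front, covering the mouth squarely and centred in the lane. The brick is soft and crumbles, so it must not touch either rail on the way; push it only, keeping it flat on the plate, never lifted or tipped. Leave the tools and loose pieces lying around where they are.

Things in the scene. Friction and masses are not known exactly. Their poses are not given: they have to be found in the camera images.
- forge: Fixed steel plate, 280 mm across, y -250 to 380 mm, top 4 mm above the table, with two rails and a low white-brick forge. Origin on the table surface under the centre of the lane's open end; +y points down the lane to the forge mouth (roughly robot's right to left; yaw varies), x across, z up. y below 0 is open apron. Forge: y 150 to 390 mm, 163 mm high, burner pipe to 275 mm at y 280.
- rail_near: Fixed dark steel angle rail on the robot's side of the lane, forge y 0 to 150 mm, top edge 24 mm above the table. Upright leg 4 mm thick, inner face at forge x = -59 mm; flat 4 mm flange outward to x = -83 mm. Origin: under the middle of the upright leg, at forge (-61, 75, 4) mm.
- rail_far: The mirror image rail on the far side (+x): inner face at forge x = +59 mm, so the lane is 118 mm wide. Origin at forge (61, 75, 4) mm.
- lane_start (a point): Point on the plate's top in the middle of the lane's open end, level with the rail ends.
- mouth (a point): Point on the forge's upright front face (forge y = 150 mm, 216 mm wide), on the lane's centre line, 32 mm above the plate; axes as the forge's. The mouth opening round it is 64 mm wide and 64 mm high.
- brick: Plug brick: loose pale firebrick, 100 (x) by 130 (y) by 64 mm high, 0.35 to 0.7 kg. Origin: centre of underside; +y to its front. Starts on the apron, its centre 95 to 130 mm before lane_start, up to 28 mm off the centre line and 0.22 rad askew. Centred it has 9 mm to spare each side in the lane. Slides under 2 to 5 N and stops where it is left.
- brick_front (a point): Centre of the brick's front face (65 mm ahead of its origin along its +y, 32 mm above its underside). Home when it meets mouth.
- stub: Bystander: upright round steel bar end, 32 mm diameter, 45 mm high, on the plate outside the far rail (forge x about 112 mm, y 45 to 95 mm).
- packer: Bystander: small steel block 26 x 50 x 25 mm, on the plate outside the near rail (forge x about -112 mm, y 55 to 105 mm).
- hammer: Bystander: hammer lying on the table beyond the plate's far edge (forge x about 220 mm).
- brush: Bystander: brush lying on the table behind the apron's end (forge y about -330 mm).
- flux: Bystander: grey jar, 64 mm diameter, 70 mm high, beyond the far rail (forge x about 230 mm, y about 170 mm).
- split: Bystander: thin white brick 64 x 114 x 32 mm lying on the table behind the apron (forge x about 85 mm, y about -335 mm). Not the plug brick.
There are look-alikes about, which are no part of the job. What is shaped like the brick but blue or turquoise is not meant.

How it is judged:
On the way:
1. the brick's front has entered between the rails (y of brick_front in the frame of mouth between -0.135 and -0.03 m and x of brick_front in the frame of mouth between -0.012 and 0.012 m), for 0.05 s.
At the end, for the whole second after the job is handed in: The brick lies flat and still on the plate, its front face within 5 mm of the forge front, within 8 mm of the lane's centre line and within 0.07 rad of square (y of brick_front in the frame of mouth above -0.005 m and x of brick_front in the frame of mouth between -0.008 and 0.008 m and angle between the y axis of brick and the y axis of forge, either way round below 0.07 rad and height (world z) of brick below 0.01 m and angle between brick's own z axis and vertical below 0.05 rad and linear speed of brick below 0.01 m/s); the robot touches nothing.
It fails at once if the brick touches a guide rail (contact force between brick and rail_near above 0.2 N or contact force between brick and rail_far above 0.2 N).
It fails at once if the brick is lifted off the plate (over 10 mm) or tipped (over 0.15 rad) (height (world z) of brick above 0.014 m or angle between brick's own z axis and vertical above 0.15 rad).
It fails at once if a bystander is moved more than 15 mm (distance of any of stub, packer, hammer, brush, flux, split from where it was at the start of the episode above 0.015 m).
It also fails if it takes over 61 s, if anything falls off the work surface, if the arm or the gripper's body presses on something with over 40 N, if the wrist force passes 120 N, or if a joint passes its speed limit or range.

## Working session

There is one attempt and no reset: what is moved stays moved. The work goes in short steps, Python scripts to look and compute and a shell command to move; the robot and the scene stay as the last step left them, time stands still between calls to the robot, and variables do not carry over. Pictures are saved under pics/ and viewed, at most 10 in all, crops included, and the job is handed in when it is done.

```bash
mkdir -p pics; ls; python3 - <<'E'
from plant import manip
import cv2,numpy as np
for n in("top","side"):
    p,d=manip.capture(n); cv2.imwrite(f"pics/{n}0.png",p[:,:,::-1]); np.savez(f"{n}0.npz",p=p,d=d)
    print(n,manip.camera_info(n),d.min(),d.max())
s=manip.state();print(s)
E
```

```text
pics
top {'camera_matrix': array([[427.53070128,   0.        , 319.34981026],
       [  0.        , 427.53070128, 195.37826114],
       [  0.        ,   0.        ,   1.        ]]), 'position': array([ 0.37524817, -0.14709092,  1.31144076]), 'attitude': array([-2.16212288,  2.11330157, -0.17344297])} 0.0 2.2802677
side {'camera_matrix': array([[460.84618093,   0.        , 314.69622993],
       [  0.        , 460.84618093, 202.97075976],
       [  0.        ,   0.        ,   1.        ]]), 'position': array([0.1116869 , 0.44602213, 0.85063113]), 'attitude': array([-0.83395881,  2.59018696, -1.04043538])} 0.0 3.4310296
{'t': 0.1, 'joint_positions': array([-1.41402638e+00,  3.42641093e-01,  1.52493305e+00,  3.26673831e-06,
        1.27538921e+00, -1.46008713e-01]), 'joint_vel': array([-0.00097128, -0.00031371, -0.00345922, -0.00220747,  0.00181657,
        0.00083269]), 'joint_torque': array([ 1.41378237e-03, -4.32004595e+01, -2.44695067e+01,  7.18890969e-02,
        5.25652757e-02, -5.60418493e-05]), 'eef_pos': array([ 0.15651515, -0.50083699,  0.29161656]), 'ee_rot': array([-3.10430590e+00, -4.73580792e-01,  6.67401611e-06]), 'ft_force': array([-0.37849476,  0.74445994, -0.02613927]), 'moment': array([-0.05166584, -0.03585925, -0.03221821]), 'finger_force': 0.0, 'finger_gap': 1.002096913700584}
```

View pics/top0.png

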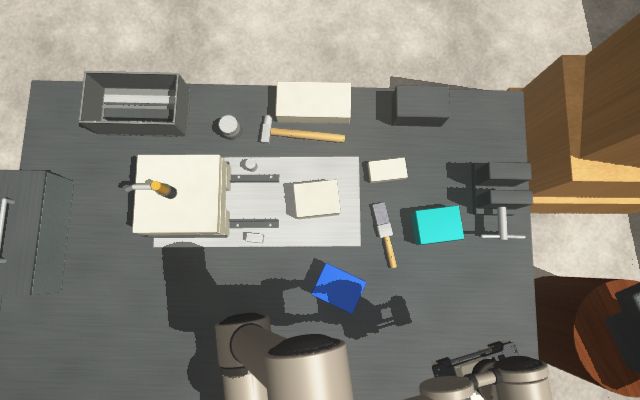

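View pics/side0.png

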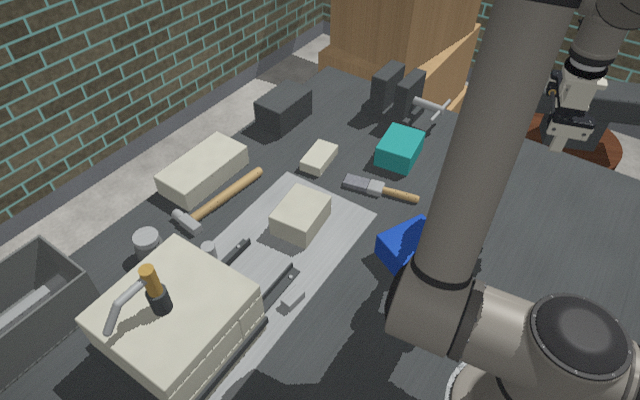

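The top view shows the brick at about (317,199) on the apron, with rails at rows 178 and 222 (cols 228–279). The forge is on the left and the plate's right edge is at col 360. The side view confirms this layout. Blue and turquoise look-alikes lie outside the plate.

```bash
cat > h.py <<'E'
import numpy as np,cv2
from scipy.spatial.transform import Rotation as R
from plant import manip
def cam(n):
    c=manip.camera_info(n); return c["camera_matrix"],c["position"],R.from_rotvec(c["attitude"]).as_matrix()
def cast(n,uv,z):
    K,p,A=cam(n); uv=np.atleast_2d(uv).astype(float)
    r=np.c_[uv,np.ones(len(uv))]@np.linalg.inv(K).T@A.T
    return (p+r*((z-p[2])/r[:,2])[:,None])[:,:2]
def cloud(n,d):
    K,p,A=cam(n); v,u=np.indices(d.shape)
    r=np.stack([u,v,np.ones_like(u)],-1)@np.linalg.inv(K).T
    return p+(r*d[...,None])@A.T
def big(m):
    c,_=cv2.findContours(m.astype(np.uint8),cv2.RETR_EXTERNAL,cv2.CHAIN_APPROX_NONE)
    return max(c,key=cv2.contourArea)[:,0]
def rect(xy):  # mm
    return cv2.minAreaRect((xy*1000).astype(np.float32))
def brick(p,d,box=(285,345,165,230)):
    """top face of the brick in the top view -> minAreaRect (mm) at z=0.068"""
    W=cloud("top",d); m=(abs(W[...,2]-.068)<.012)&(p.min(2)>150)
    k=np.zeros_like(m);k[box[2]:box[3],box[0]:box[1]]=1
    return rect(cast("top",big(m&k),.068)),W[m&k][:,2].mean()
E
python3 - <<'E'
from h import *
f=np.load("top0.npz");p,d=f["p"],f["d"]
W=cloud("top",d)
print("brick",brick(p,d))
# plate: light grey, z~4mm
hsv=cv2.cvtColor(p,cv2.COLOR_RGB2HSV)
m=(hsv[...,2]>120)&(abs(W[...,2]-.004)<.012); k=np.zeros_like(m);k[145:255,230:370]=1
c=big(m&k); print("plate",cv2.minAreaRect(c), "med z",np.median(W[m&k][:,2]))
xy=cast("top",c,.004)*1000
for nm,s in(("right",(c[:,0]>352)&(c[:,1]>165)&(c[:,1]<240)),("far",(c[:,1]<162)&(c[:,0]>265)&(c[:,0]<350)),("near",(c[:,1]>238)&(c[:,0]>240)&(c[:,0]<350))):
    vx,vy,x,y=cv2.fitLine(xy[s].astype(np.float32),cv2.DIST_HUBER,0,.01,.01).ravel(); print(nm,s.sum(),np.degrees(np.arctan2(vy,vx)),x,y)
# forge top
mf=(abs(W[...,2]-.163)<.012);k=np.zeros_like(mf);k[140:250,120:240]=1
print("forge",rect(cast("top",big(mf&k),.163)))
cv2.imwrite("pics/crop.png",cv2.resize(p[145:255,225:365,::-1],None,fx=5,fy=5,interpolation=cv2.INTER_CUBIC))
E
```

```text
brick (((569.5443725585938, -137.45956420898438), (99.08982849121094, 128.89305114746094), 7.7626166343688965), np.float64(0.06699371980682954))
plate ((295.0, 201.0), (90.0, 130.0), 90.0) med z 0.0029351955517027406
right 74 1.5298293 570.67285 -269.99057
far 84 -88.6644 712.7363 -126.11642
near 109 -88.69724 429.80472 -60.442486
forge ((559.614013671875, 241.76083374023438), (212.5109405517578, 230.60787963867188), 1.3359657526016235)
```

View pics/crop.png

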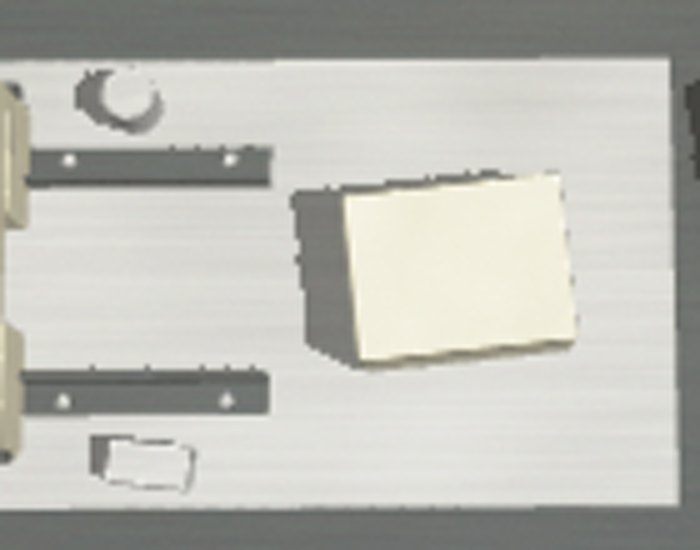

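Measurements agree with the given sizes:
- **Plate:** 281 mm wide.
- **Brick:** 99×129 mm, top at 67 mm, yaw about +6.4° to the lane and about 3 mm to the near side.
- **Forge:** yaw is 91.3° for +y, with lane_start at about (0.570, -0.020).

I'll go behind the brick with the fingers part open, to make a two-point pusher square to the lane.

```bash
python3 -m jog '[{"slide":[0.697,0.43,0],"dr":[0,0,0.822],"grip":0.6},{"slide":[0.697,0.43,0],"dr":[0,0,0.822],"grip":0.6},{"slide":[0.697,0.43,0],"dr":[0,0,0.822],"grip":0.6},{"slide":[0.697,0.43,0],"dr":[0,0,0.822],"grip":0.6},{"slide":[0.697,0.43,0],"dr":[0,0,0.822],"grip":0.6},{"slide":[0.697,0.43,0],"dr":[0,0,0.822],"grip":0.6},{"slide":[0.697,0.43,0],"dr":[0,0,0.822],"grip":0.6},{"slide":[0.697,0.43,0],"dr":[0,0,0.822],"grip":0.6}]'
python3 -m jog '[{"slide":[0,0,0],"dr":[0,0,0],"grip":0.6},{"slide":[0,0,0],"dr":[0,0,0],"grip":0.6},{"slide":[0,0,0],"dr":[0,0,0],"grip":0.6}]'
```

```text
t: 1.1
eef_pos: [0.5764, -0.2414, 0.2917]
ee_rot: [-2.192, -2.25, 0.0]
ft_force: [1.7, -0.6, -0.2]
finger_gap: 0.604
finger_force: 0.0
t: 1.48
eef_pos: [0.5738, -0.244, 0.2922]
ee_rot: [-2.197, -2.245, 0.001]
ft_force: [-0.1, 0.1, -0.8]
finger_gap: 0.601
finger_force: 0.0
```

```bash
python3 -m jog '[{"slide":[0,0,-0.1],"dr":[0,0,0],"grip":0.6},{"slide":[0,0,-0.2],"dr":[0,0,0],"grip":0.6},{"slide":[0,0,-0.27],"dr":[0,0,0],"grip":0.6},{"slide":[0,0,-0.31],"dr":[0,0,0],"grip":0.6},{"slide":[0,0,-0.34],"dr":[0,0,0],"grip":0.6},{"slide":[0,0,-0.34],"dr":[0,0,0],"grip":0.6},{"slide":[0,0,-0.34],"dr":[0,0,0],"grip":0.6}]'
python3 - <<'E'
from h import *
p,d=manip.capture("side");cv2.imwrite("pics/side1.png",p[:,:,::-1])
E
```

```text
t: 2.35
eef_pos: [0.5752, -0.2437, 0.0895]
ee_rot: [2.195, 2.245, 0.001]
ft_force: [0.2, 0.7, 0.7]
finger_gap: 0.601
finger_force: 0.0
```

View pics/side1.png

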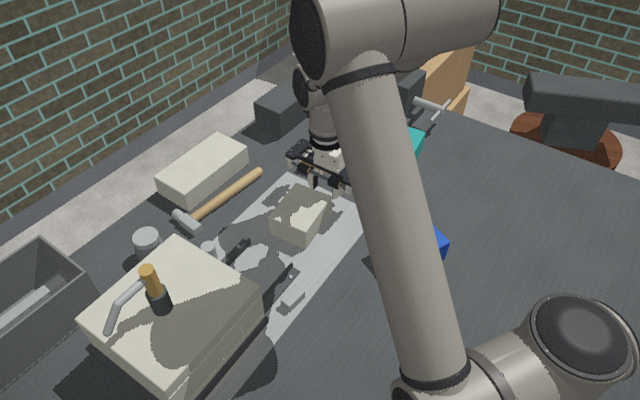

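The gripper stands behind the brick (brick at about (297,220), gripper at about (320,172)). Next I push 50 mm, which squares the brick on the apron.

```bash
python3 -m jog '[{"slide":[-0.0003,0.015,0],"dr":[0,0,0],"grip":0.6},{"slide":[-0.0007,0.03,0],"dr":[0,0,0],"grip":0.6},{"slide":[-0.001,0.042,0],"dr":[0,0,0],"grip":0.6},{"slide":[-0.0012,0.053,0],"dr":[0,0,0],"grip":0.6},{"slide":[-0.0015,0.064,0],"dr":[0,0,0],"grip":0.6},{"slide":[-0.0017,0.074,0],"dr":[0,0,0],"grip":0.6},{"slide":[-0.0019,0.083,0],"dr":[0,0,0],"grip":0.6},{"slide":[-0.0019,0.083,0],"dr":[0,0,0],"grip":0.6}]'
python3 - <<'E'
from h import *
p,d=manip.capture("top");cv2.imwrite("pics/top2.png",p[140:260,220:370][:,:,::-1].repeat(4,0).repeat(4,1));np.savez("top2.npz",p=p,d=d)
print(brick(p,d,(265,345,165,235)))
E
```

```text
t: 3.4
eef_pos: [0.5739, -0.1926, 0.0882]
ee_rot: [-2.196, -2.247, -0.001]
ft_force: [-0.6, -1.5, 0.8]
finger_gap: 0.6
finger_force: 0.3
(((555.646484375, -60.05898666381836), (29.631757736206055, 11.769466400146484), 1.9697206020355225), np.float64(0.06670870606789629))
```

View pics/top2.png

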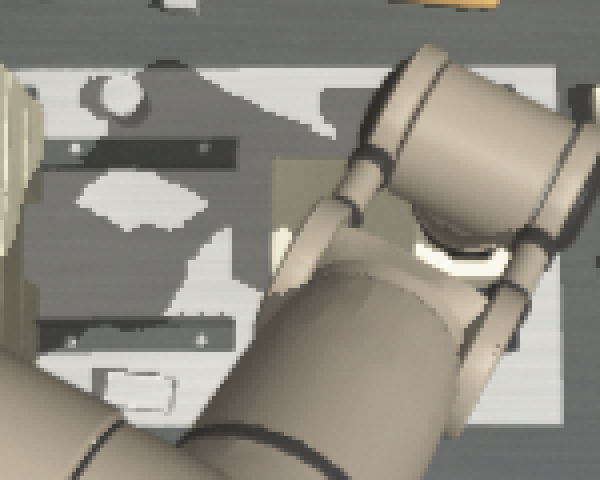

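The arm and its shadow hide part of the brick, but its front edge (col ≈288) and far edge (row ≈180) are visible. I'll fit those edges using depth, and check them against the side camera, corrected by its own first reading.

```bash
cat >> h.py <<'E'
U=np.array([-.0232,.9997]);V=np.array([.9997,.0232]);L=np.array([569.5,-20.])
def forge(xy): q=np.atleast_2d(xy)-L; return np.c_[q@V,q@U]
def edges(n,d,ylo=-200,yhi=160,show=True):
    """brick-top mask by depth height near lane, boundary in forge mm"""
    W=cloud(n,d); F=forge(W[...,:2].reshape(-1,2)*1000).reshape(*d.shape,2)
    m=(abs(W[...,2]-.067)<.008)&(abs(F[...,0])<85)&(F[...,1]>ylo)&(F[...,1]<yhi)
    m=cv2.morphologyEx(m.astype(np.uint8),cv2.MORPH_OPEN,np.ones((3,3)))
    return m,forge(cast(n,big(m),.068)*1000)
E
python3 - <<'E'
from h import *
def line(f,ax,lo,hi,other,tag):
    # bins along other axis, take extreme on ax
    s=f[(f[:,other]>lo)&(f[:,other]<hi)]
    b=np.round(s[:,other]/4); sg=1
    e=np.array([(s[b==k,other].mean(),s[b==k,ax].max()) for k in np.unique(b)])
    g=np.polyfit(e[:,0],e[:,1],1); r=e[:,1]-np.polyval(g,e[:,0]); k=abs(r)<3*max(.7,np.median(abs(r)));g=np.polyfit(*e[k].T,1)
    print(tag,"slope",g[0].round(3),"at mid",np.polyval(g,e[k,0].mean()).round(1),"@",e[k,0].mean().round(0),k.sum(),"rms",(e[k,1]-np.polyval(g,e[k,0])).std().round(2))
p,d=manip.capture("side");np.savez("side2.npz",p=p,d=d)
for n,fn in(("top","top0"),("side","side0"),("top","top2"),("side","side2")):
    f=np.load(fn+".npz"); m,c=edges(n,f["d"]); r=cv2.minAreaRect(c.astype(np.float32)); print(fn,m.sum(),r)
    y0=c[:,1].max()
    line(c,0,y0-75,y0-8,1,"far"); line(c,1,-10,35,0,"front")
E
```

```text
top0 1448 ((-2.90594482421875, -117.23767852783203), (99.93468475341797, 129.25917053222656), 6.117079734802246)
far slope -0.109 at mid 43.2 @ -92.0 17 rms 0.93
front slope 0.099 at mid -52.3 @ 12.0 11 rms 0.78
side0 1857 ((-2.171550750732422, -113.16924285888672), (103.95958709716797, 137.8097381591797), 7.015321254730225)
far slope -0.108 at mid 44.7 @ -80.0 17 rms 0.62
front slope 0.205 at mid -44.5 @ 14.0 11 rms 0.99
top2 429 ((16.74041175842285, -59.92360305786133), (74.85197448730469, 53.33283996582031), 0.253661185503006)
far slope 0.0 at mid 54.1 @ -64.0 13 rms 0.0
front slope 0.011 at mid -33.5 @ 12.0 11 rms 0.01
side2 1900 ((4.325477600097656, -96.18578338623047), (143.13795471191406, 105.14437103271484), 89.52307891845703)
far slope -0.016 at mid 56.1 @ -66.0 18 rms 0.01
front slope -0.043 at mid -27.0 @ 14.0 12 rms 1.46
```

The brick is now square to within 0.01–0.02 rad. It sits about +5.4 mm to the far side with its front near y = -32 mm. I'll push obliquely, well inside the friction cone, to carry it about 5.5 mm toward the near side before it enters.

```bash
python3 -m jog '[{"slide":[-0.0017,0.0066,0],"dr":[0,0,0],"grip":0.6},{"slide":[-0.0034,0.0133,0],"dr":[0,0,0],"grip":0.6},{"slide":[-0.0051,0.02,0],"dr":[0,0,0],"grip":0.6},{"slide":[-0.0067,0.0266,0],"dr":[0,0,0],"grip":0.6},{"slide":[-0.0084,0.0332,0],"dr":[0,0,0],"grip":0.6},{"slide":[-0.0101,0.0398,0],"dr":[0,0,0],"grip":0.6},{"slide":[-0.0101,0.0398,0],"dr":[0,0,0],"grip":0.6}]'
cat > look.py <<'E'
from h import *
import sys
def line(f,ax,lo,hi,other,tag):
    s=f[(f[:,other]>lo)&(f[:,other]<hi)]; b=np.round(s[:,other]/4)
    e=np.array([(s[b==k,other].mean(),s[b==k,ax].max()) for k in np.unique(b)])
    if len(e)<4: print(tag,"few");return
    g=np.polyfit(*e.T,1); r=e[:,1]-np.polyval(g,e[:,0]); k=abs(r)<3*max(.7,np.median(abs(r)));g=np.polyfit(*e[k].T,1)
    print(tag,"slope",g[0].round(3),"mid",np.polyval(g,e[k,0].mean()).round(1),"@",e[k,0].mean().round(0),k.sum())
for n in("top","side"):
    p,d=manip.capture(n);np.savez(f"{n}_last.npz",p=p,d=d);m,c=edges(n,d);y0=c[:,1].max();print(n,m.sum())
    line(c,0,y0-75,y0-8,1,"far");line(c,1,-10,35,0,"front")
print("tool forge",forge(manip.state()["eef_pos"][:2]*1000))
E
python3 look.py
```

```text
t: 4.38
eef_pos: [0.5674, -0.1688, 0.0883]
ee_rot: [-2.195, -2.247, -0.0]
ft_force: [0.1, -0.2, -1.4]
finger_gap: 0.601
finger_force: 0.0
top 379
far slope 0.0 mid 48.0 @ -38.0 10
front slope 0.014 mid -10.0 @ 12.0 11
side 1975
far slope -0.019 mid 49.9 @ -46.0 16
front slope -0.017 mid -2.9 @ 12.0 11
tool forge [[  -5.44088539 -148.95600644]]
```

```bash
python3 - <<'E'
from h import *
p=np.load("top0.npz")["p"]; g=p.max(2).astype(float)
for c in range(240,276,5):
    a=g[:,c]; 
    def cross(lo,hi,up):
        for r in range(lo,hi):
            if (a[r]-150)*(a[r+1]-150)<0 and (a[r+1]>a[r])==up: return r+(150-a[r])/(a[r+1]-a[r])
    rf=cross(176,190,True); rn=cross(208,224,False)
    print(c,rf,rn, rf and forge(cast("top",[c,rf],.004)*1000)[0].round(1), rn and forge(cast("top",[c,rn],.024)*1000)[0].round(1))
a=g[180,270:290];print(a)
E
```

```text
240 181.94366197183098 218.67021276595744 [ 57.7 120.8] [-59.3 113.8]
245 181.94444444444446 218.6595744680851 [ 57.7 105.2] [-59.3  98.7]
250 181.95774647887325 218.6595744680851 [57.6 89.7] [-59.3  83.6]
255 181.9402985074627 218.66666666666666 [57.7 74.1] [-59.3  68.5]
260 181.95454545454547 218.6595744680851 [57.6 58.6] [-59.3  53.4]
265 181.95384615384614 217.88888888888889 [57.6 43. ] [-56.9  38.3]
270 181.95384615384614 217.8783783783784 [57.6 27.5] [-56.9  23.2]
275 181.95238095238096 217.90277777777777 [57.6 11.9] [-57.    8.1]
[110. 109. 110. 109. 109. 110. 111. 109. 122. 197. 220. 220. 220. 220.
 220. 220. 219. 219. 219. 221.]
```

The rails put the lane centre within 0.5 mm of my frame, and the brick is centred to about 1 mm. Next I push straight in, partway.

```bash
python3 -m jog '[{"slide":[-0.0004,0.018,0],"dr":[0,0,0],"grip":0.6},{"slide":[-0.0008,0.036,0],"dr":[0,0,0],"grip":0.6},{"slide":[-0.0013,0.055,0],"dr":[0,0,0],"grip":0.6},{"slide":[-0.0017,0.073,0],"dr":[0,0,0],"grip":0.6},{"slide":[-0.0021,0.09,0],"dr":[0,0,0],"grip":0.6},{"slide":[-0.0024,0.105,0],"dr":[0,0,0],"grip":0.6},{"slide":[-0.0026,0.112,0],"dr":[0,0,0],"grip":0.6},{"slide":[-0.0026,0.112,0],"dr":[0,0,0],"grip":0.6}]'
python3 look.py
```

```text
t: 5.48
eef_pos: [0.5658, -0.1015, 0.0881]
ee_rot: [-2.194, -2.246, -0.0]
ft_force: [-0.1, -1.1, 0.6]
finger_gap: 0.601
finger_force: 0.0
top 304
far slope 0.203 mid 6.6 @ -14.0 10
front slope -0.343 mid 11.1 @ -0.0 5
side 2198
far slope 0.003 mid 50.7 @ 24.0 17
front slope 0.03 mid 64.2 @ 14.0 12
tool forge [[ -5.75099501 -81.64641122]]
```

Still centred by the side view; front at about y ≈ 59 mm. I'll push another 80 mm, then creep.

```bash
python3 -m jog '[{"slide":[-0.0005,0.02,0],"dr":[0,0,0],"grip":0.6},{"slide":[-0.0009,0.04,0],"dr":[0,0,0],"grip":0.6},{"slide":[-0.0014,0.06,0],"dr":[0,0,0],"grip":0.6},{"slide":[-0.0019,0.08,0],"dr":[0,0,0],"grip":0.6},{"slide":[-0.0023,0.1,0],"dr":[0,0,0],"grip":0.6},{"slide":[-0.0028,0.118,0],"dr":[0,0,0],"grip":0.6},{"slide":[-0.0031,0.133,0],"dr":[0,0,0],"grip":0.6},{"slide":[-0.0031,0.133,0],"dr":[0,0,0],"grip":0.6}]'
python3 look.py
```

```text
t: 6.58
eef_pos: [0.5642, -0.0215, 0.0884]
ee_rot: [-2.195, -2.248, -0.001]
ft_force: [0.2, -0.4, 0.3]
finger_gap: 0.603
finger_force: 0.0
top 206
far slope 0.122 mid -1.7 @ 78.0 12
front few
side 1719
far slope -0.014 mid 50.4 @ 66.0 16
front slope 0.034 mid 106.8 @ 12.0 11
tool forge [[-5.29109752 -2.07283646]]
```

```bash
python3 -m jog '[{"slide":[-0.0001,0.004,0],"dr":[0,0,0],"grip":0.6},{"slide":[-0.0002,0.008,0],"dr":[0,0,0],"grip":0.6},{"slide":[-0.0003,0.012,0],"dr":[0,0,0],"grip":0.6},{"slide":[-0.0003,0.014,0],"dr":[0,0,0],"grip":0.6},{"slide":[-0.0003,0.014,0],"dr":[0,0,0],"grip":0.6}]'
python3 -m jog '[{"slide":[0,0.0025,0],"dr":[0,0,0],"grip":0.6},{"slide":[0,0.0025,0],"dr":[0,0,0],"grip":0.6}]'
python3 -m jog '[{"slide":[0,0.0025,0],"dr":[0,0,0],"grip":0.6},{"slide":[0,0.0025,0],"dr":[0,0,0],"grip":0.6}]'
```

```text
t: 7.3
eef_pos: [0.5641, -0.0141, 0.0884]
ee_rot: [2.195, 2.247, 0.0]
ft_force: [0.3, -3.9, 0.8]
finger_gap: 0.599
finger_force: 1.7
t: 7.55
eef_pos: [0.5641, -0.0125, 0.0884]
ee_rot: [2.195, 2.247, 0.0]
ft_force: [0.6, -3.4, 2.1]
finger_gap: 0.6
finger_force: 1.9
t: 7.8
eef_pos: [0.5642, -0.0112, 0.0884]
ee_rot: [2.195, 2.247, 0.0]
ft_force: [0.6, -5.4, 2.3]
finger_gap: 0.599
finger_force: 2.6
```

```bash
for i in 1; do python3 -m jog '[{"slide":[0,0.0025,0],"dr":[0,0,0],"grip":0.6},{"slide":[0,0.0025,0],"dr":[0,0,0],"grip":0.6}]'; python3 -m jog '[{"slide":[0,0.0025,0],"dr":[0,0,0],"grip":0.6},{"slide":[0,0.0025,0],"dr":[0,0,0],"grip":0.6}]'; python3 -m jog '[{"slide":[0,0.0025,0],"dr":[0,0,0],"grip":0.6},{"slide":[0,0.0025,0],"dr":[0,0,0],"grip":0.6}]'; done
```

```text
t: 8.05
eef_pos: [0.5644, -0.011, 0.0884]
ee_rot: [2.192, 2.247, -0.002]
ft_force: [0.8, -12.0, 0.7]
finger_gap: 0.596
finger_force: 6.0
t: 8.3
eef_pos: [0.5646, -0.0109, 0.0885]
ee_rot: [2.19, 2.246, -0.004]
ft_force: [1.0, -19.4, 0.7]
finger_gap: 0.601
finger_force: 9.4
t: 8.55
eef_pos: [0.5646, -0.0107, 0.0885]
ee_rot: [2.189, 2.245, -0.006]
ft_force: [1.3, -25.3, 1.4]
finger_gap: 0.599
finger_force: 12.9
```

Force climbs to 25 N with no further motion, so the brick is home. I'll back straight off, lift clear and check.

```bash
python3 -m jog '[{"slide":[0.0002,-0.01,0],"dr":[0,0,0],"grip":0.6},{"slide":[0.001,-0.04,0],"dr":[0,0,0],"grip":0.6},{"slide":[0.002,-0.09,0],"dr":[0,0,0],"grip":0.6},{"slide":[0.003,-0.13,0],"dr":[0,0,0],"grip":0.6},{"slide":[0.003,-0.14,0.1],"dr":[0,0,0],"grip":0.6},{"slide":[0.003,-0.16,0.2],"dr":[0,0,0],"grip":0.6},{"slide":[0.003,-0.25,0.3],"dr":[0,0,0],"grip":0.6},{"slide":[0,-0.35,0.34],"dr":[0,0,0],"grip":0.6}]'
python3 -m jog '[{"slide":[-0.1,-0.1,0],"dr":[0,0,0],"grip":0.6},{"slide":[-0.2,-0.2,0],"dr":[0,0,0],"grip":0.6},{"slide":[-0.3,-0.3,0],"dr":[0,0,0],"grip":0.6},{"slide":[-0.4,-0.35,0],"dr":[0,0,0],"grip":0.6},{"slide":[-0.4,-0.35,0],"dr":[0,0,0],"grip":0.6},{"slide":[-0.4,-0.35,0],"dr":[0,0,0],"grip":0.6},{"slide":[-0.4,-0.35,0],"dr":[0,0,0],"grip":0.6}]'
python3 look.py
python3 - <<'E'
from h import *
f=np.load("top_last.npz");p,d=f["p"],f["d"];m,c=edges("top",d);print(cv2.minAreaRect(c.astype(np.float32)))
cv2.imwrite("pics/top9.png",cv2.resize(p[130:260,120:370,::-1],None,fx=3,fy=3,interpolation=2))
E
```

```text
t: 9.55
eef_pos: [0.5648, -0.2002, 0.2865]
ee_rot: [2.19, 2.248, 0.003]
ft_force: [0.9, -1.1, -1.0]
finger_gap: 0.601
finger_force: 0.0
t: 10.42
eef_pos: [0.3242, -0.4098, 0.2834]
ee_rot: [-2.197, -2.245, -0.002]
ft_force: [0.0, -1.0, 0.5]
finger_gap: 0.6
finger_force: 0.0
top 1501
far slope 0.0 mid 48.0 @ 108.0 17
front slope -0.005 mid 148.3 @ 12.0 10
side 1585
far slope 0.025 mid 51.0 @ 66.0 16
front slope 0.012 mid 106.9 @ 12.0 11
tool forge [[-253.1285967  -383.23472618]]
((-1.1195259094238281, 84.94783020019531), (131.6158447265625, 98.32291412353516), 89.9847412109375)
```

View pics/top9.png

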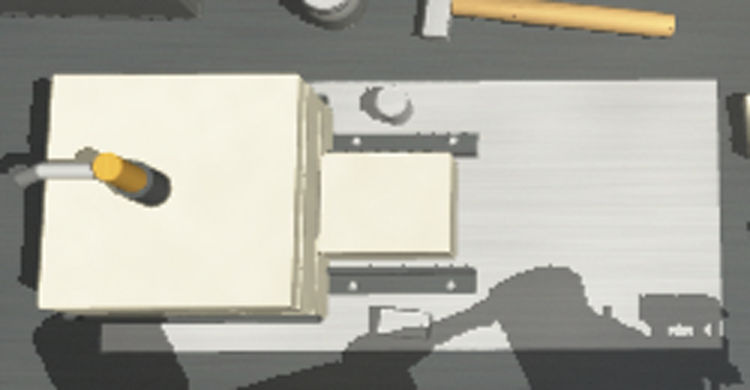

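The brick sits flush on the forge front (seam at col ≈322 in the crop). It is centred to about 1 mm, square, and clear of both rails, and the bystanders are where they were. Handing in.

```bash
python3 -c "
from plant import manip
print(manip.hand_in())"
```

```text
the job is handed in; nothing more can be done
None
```

The brick is home against the forge front, about 1 mm off the lane's centre line and square by the last camera check; I saw no rail contact, and the job was handed in at about 10.5 s (no verdict was returned).

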